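Pack the cookie press into its tub and stack the second tub on it

ROBOT

A 6-joint arm with a two-finger parallel gripper is mounted at the origin on the work surface. World frame = base frame: x ahead of the robot, y to its left, z up, the work surface at z = 0. Lengths are in m, angles in rad, forces in N, time in s.
With the tool pointing down it reaches from about 0.35 to 0.975 m from the base axis. Payload 4.9 kg.
Tool frame: the origin (TCP) lies where the fingers leave the gripper's body, on its centre line; the fingertips stand 73 mm ahead of it and the grasp point (between the pads) lies 54 mm ahead of it; z points along the fingers, y is the direction in which the jaws open and shut (so a half turn about z gives the same grasp; the last joint's range is limited). The gripper opens to 85 mm and grips with 20 to 120 N. Pads are 22 mm wide; open, the fingers measure 114 mm over their backs; the gripper's body (76 mm by 85 mm) begins 54 mm behind the grasp point. The pads swing forward as they close: fully open they stand 13 mm farther back than shut.
Start: joints at [1.116, 0.053, 1.613, -0, 1.476, -0.119], TCP at [0.206, 0.59, 0.304] pointing down, gripper open.
Joint ranges: [-3.01, 3.01], [-1.01, 2.22], [0.06, 2.58], [-1.02, 4.17], [0.09, 2.62], [-3.14, 3.14]. Speed limits (rad/s): [2.57, 2.57, 3.14, 3.14, 3.14, 3.14].

INTERFACE

Orientations are given as a rotation vector (axis times angle).
In Python, from station import monitor, vision, workorder gives the robot as it stands.
- The arm moves only by the tool arm_command, never from a script. Its argument "rows" is text: rows parted by semicolons, each of 6 numbers parted by spaces: the shift along the world's x, y, z in mm, then the turn, a rotation vector about the world's x, y, z in degrees. In form: tx ty tz wx wy wz; .... A call has 1 to 12 rows; each row is the pose to reach, as a shift and turn from the pose measured when the call began; what a row does not reach only later rows make up. A row lasts 1/8 s, in which the tool goes at most 62.5 mm and 10.7 degrees, less where a joint would pass 70% of its speed; a pose out of reach is approached as far as the arm can. A call with a gripper value outside its range is refused whole. "jaw" is the opening, from 0 (shut) to 1 (fully open), set as the call begins (left out, the last holds). The fingers move at their own pace and stop on an object; "squeeze" is the grip in N (left out, the last holds). Time passes only in rows, so rows that repeat a pose let the fingers close. It gives the time, the measured TCP pose, the force and the opening at its end, in the units of the state.
- monitor.get_obs(): the state, without advancing time (a new reading comes with each control period).
- vision.get_image(name): name is "scene" or "side" or "wrist"; returns a dict with "frame" (400x640x3 uint8, red, green, blue), "vfov" (degrees; the focal length in pixels is half the picture's height over the tangent of half this angle, whatever the lens; pixels are square), "cx", "cy" (the principal point, pixels), "R" (3x3) and "t" (3): a world point X has camera coordinates R X + t; the wrist camera has in their place "T_tool_cam" (4x4, takes a point from camera to tool coordinates, whose origin is the TCP and whose axes are the flange's). Camera axes: x right, y down, z forward; pixel columns grow to the right and rows downward; lengths in m; the calibration is good to about 2 mm. A picture is of the moment at which its call begins: read the wrist's pose just before it. There is no depth.
- workorder.finish_job(): hands the job in, once; it reports no verdict.
The state is a dict: "t": time; "q": joint angles; "dq": joint speeds; "effort": joint torques, N m; "tool_pos": TCP position; "tool_rot": TCP orientation; "contact_force": force on the tool from outside, world axes, zero at the start; "wrist_torque": the same for the moment, N m; "opening": finger opening in m.
Only numpy, scipy, OpenCV 4.12 (cv2) and the standard library are available. Lean on these libraries where they do the work, as an engineer would, in place of code of your own. Each camera call takes 0.05 s, during which the arm holds its last target. There are 200 camera calls.

TASK

Pack away the washed cookie press: lay its three parts (the big barrel, the long plunger and the ring nut with the grip lugs) next to one another in the deep tub, none of them on top of another, and then set the shallow tub on the deep one, turned the way round in which the tubs stack instead of nesting, so that it sits level on the ledges above the parts. Put everything down, do not drop it; the smaller icing syringe (barrel and plunger) and the plain round cutter do not belong to the press and stay where they are.

Things in the scene. Friction and masses are not known exactly. Their poses are not given: they have to be found in the camera images.
- deep_tub: Deep white stack-nest tub, 72 mm high, loose; the parts go in it. Origin: centre of its underside. Rim 280 (x) x 180 mm (y), walls slope in. Floor at z 3 mm, clear for x +-100, y +-66. Inside each end wall are two ribs, 24 mm wide, at y +49 and -17 mm (grooves outside); their tops are the stacking ledges: z 62, reaching in to x +-111. Opening in the rim 258 x 158 mm. Label tab at the +x end only.
- shallow_tub: Shallow white stack-nest tub, 48 mm high, 250 g, empty; rim, ribs, grooves and tab (+x) as the deep tub, foot 240 x 140 mm. Origin: centre of its underside. Stacks when its tab points opposite to the deep tub's: foot on the ledges, 62 mm above that origin. Same way round, it sinks in. Lift it by the upright grip blocks at the middle of the long sides: |y| 71.5 to 90 mm, 90 mm long, z 18 to 48.
- press_barrel: Big aluminium barrel of the cookie press, lying steadily: tube of 44 mm diameter, 110 mm long (x), 160 g; flat finger flange (64 mm wide in y, 48 mm high) 12 mm from its -x end; 46 to 48 mm thick on the last 16 mm at +x. Origin: on the axis at mid-length, 24 mm above what it lies on; z up.
- press_plunger: Long steel push plunger of the cookie press, lying steadily: toothed bar 10 mm wide (y), 8 mm high, total length 115 mm (x), 90 g; round piston of 38 mm diameter, 7 mm thick, at +x; square thumb plate 38 x 38 mm, 6 mm thick, at -x. Origin: on the bar's axis at mid-length, 19 mm above what it lies on; z up.
- ring_nut: Aluminium ring nut of the cookie press, lying flat: thick ring, outer diameter 54 mm (58 mm over its six grip lugs), hole 47 mm, 18 mm high, 50 g. Origin: centre of the ring at mid-height, 9 mm above what it lies on. z along the ring's axis; lugs every 60 degrees, one on the x axis.
- syringe_barrel: Look-alike, leave it: small aluminium barrel of an icing syringe, lying: 29 mm diameter, 85 mm long (x), flange 44 mm wide. Origin on its axis at mid-length, 16.5 mm above the slab.
- syringe_plunger: Look-alike, leave it: short steel plunger of the icing syringe, lying: 80 mm long (x), bar 6 mm wide, piston 24 mm in diameter, thumb plate 24 x 24 mm. Origin on its axis at mid-length, 12 mm above the slab.
- round_cutter: Look-alike, leave it: plain round steel cutter, thin-walled smooth ring without lugs, 55 mm in diameter, 24 mm high. Origin: centre at mid-height, 12 mm above the slab.
Things that resemble listed ones, but are neither listed nor needed, are in the scene too. Leave any red or yellow look-alike of the press_plunger alone.

How it is judged:
By the outcome, as a careful person would: the job done as asked, in the order asked, and still so for the second after the job is handed in, with the robot touching nothing.
It also fails if it takes over 112 s, if anything falls off the work surface, if the arm or the gripper's body presses on something with over 40 N, if the wrist force passes 120 N, or if a joint passes its speed limit or range.

## Working session

There is one attempt and no reset: what is moved stays moved. The work goes in short steps, Python scripts to look and compute and a tool call to move; the robot and the scene stay as the last step left them, time stands still between calls to the robot, and variables do not carry over. Pictures are saved under pics/ and viewed, about 12 in all and at most 16, crops included, and the job is handed in when it is done.

Besides the shell and the picture viewer there is one more tool, called after "Emit:" in YAML: its name, and indented under it one key for each argument. arm_command: Moves the arm, as the interface text tells. Its arguments: {"type":"object","properties":{"rows":{"type":"string"},"jaw":{"type":"number"},"squeeze":{"type":"number"}},"required":["rows"]}

```bash
mkdir -p pics; ls; cat > h.py <<'E'
import numpy as np, cv2
from scipy.spatial.transform import Rotation as R
from station import monitor, vision, workorder
def grab(name):
    o=monitor.get_obs(); im=vision.get_image(name)
    f=im["frame"].shape[0]/2/np.tan(np.radians(im["vfov"])/2)
    K=np.array([[f,0,im["cx"]],[0,f,im["cy"]],[0,0,1]])
    if "R" in im: Rm=np.array(im["R"]); t=np.array(im["t"])
    else:
        T=np.eye(4); rot=np.array(o["tool_rot"])
        T[:3,:3]=R.from_rotvec(rot).as_matrix() if rot.size==3 else rot.reshape(3,3)
        T[:3,3]=o["tool_pos"]; C=np.linalg.inv(T@np.array(im["T_tool_cam"])); Rm=C[:3,:3]; t=C[:3,3]
    return im["frame"],K,Rm,t
def save(name,fn):
    g=grab(name); cv2.imwrite(f"pics/{fn}.png",g[0][:,:,::-1]); np.savez(f"pics/{fn}.npz",f=g[0],K=g[1],R=g[2],t=g[3]); return g
def load(fn):
    d=np.load(f"pics/{fn}.npz"); return d["f"],d["K"],d["R"],d["t"]
def ray(g,u,v,z):
    _,K,Rm,t=g; d=Rm.T@np.linalg.inv(K)@np.array([u,v,1.]); c=-Rm.T@t
    return c+d*(z-c[2])/d[2]
def proj(g,X):
    _,K,Rm,t=g; p=K@(Rm@np.array(X)+t); return p[:2]/p[2]
E
python3 - <<'E'
from h import *
for n in ("scene","side","wrist"):
    g=save(n,n+"0"); print(n,g[1][0,0],-g[2].T@g[3],g[2][2])
print(vision.get_image("scene").keys()); print(monitor.get_obs())
a=[cv2.imread(f"pics/{n}0.png") for n in("scene","side")]
E
```

```text
pics
scene 415.4385860091206 [1.30803206 0.07679891 1.10894117] [-0.6450751  -0.01199069 -0.76402509]
side 432.7844877574208 [ 0.32420461 -0.88313618  0.83124011] [ 0.09843909  0.76029623 -0.64207428]
wrist 285.0811978779437 [0.12827413 0.61660387 0.37349807] [ 0.3031269  -0.10778497 -0.94683498]
dict_keys(['frame', 'vfov', 'cx', 'cy', 'R', 't'])
{'t': 0.2, 'q': array([ 1.11597097e+00,  5.31220099e-02,  1.61377316e+00, -6.16092484e-06,
        1.47599173e+00, -1.19000218e-01]), 'dq': array([-0.00224686,  0.00018538, -0.0046747 , -0.00019527,  0.0007275 ,
       -0.00104561]), 'effort': array([ 1.80658594e-04, -3.93677080e+01, -3.70202708e+01, -1.54831760e-04,
        4.93502055e-03, -3.10089285e-05]), 'tool_pos': array([0.2058352 , 0.58981348, 0.30311972]), 'tool_rot': array([-5.24976307e-01, -3.09705284e+00,  1.95238992e-03]), 'contact_force': array([ 0.541632  ,  0.35458939, -0.90242949]), 'wrist_torque': array([ 0.01110054, -0.01961411, -0.02846343]), 'opening': 0.08523343663174854}
```

View pics/scene0.png

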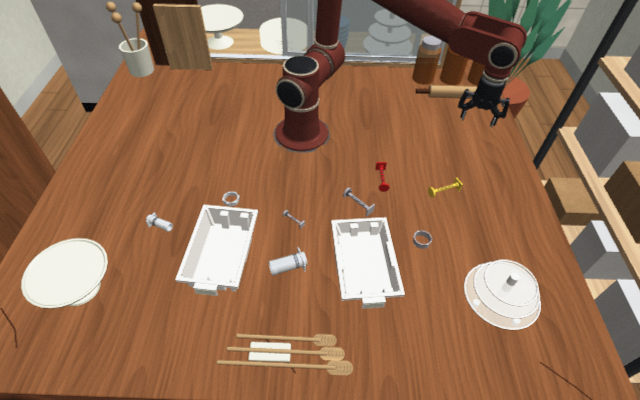

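View pics/side0.png

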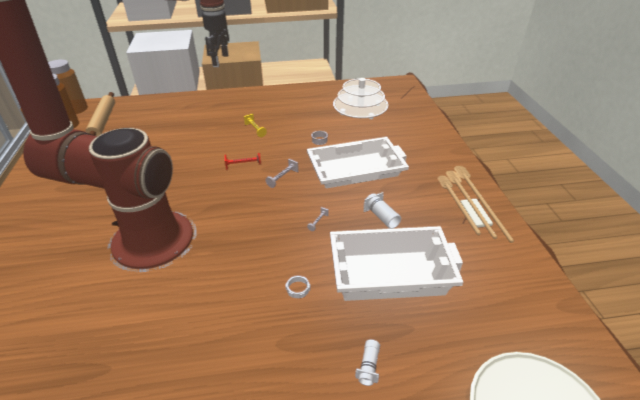

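Scene picture, with candidates and pixels:
- **Tubs:** the left tub (220,247) is deeper and the right one (367,260) is shallower. Their tabs, (205,288) and (373,300), both point at the camera (+x).
- **Rings:** (231,198) and (423,239).
- **Barrels:** (290,262) and (159,222).
- **Plungers:** grey at (359,200), small grey at (293,217), red at (382,176), yellow at (446,187).

By the description I choose ring (231,198), barrel (290,262) and plunger (359,200). I'll check these in one crop and measure.

```bash
python3 - <<'E'
from h import *
s=load("scene0"); d=load("side0")
def cr(g,u,v,w=40,h=30): 
    return cv2.resize(g[0][v-h:v+h,u-w:u+w,::-1],(260,195),interpolation=cv2.INTER_CUBIC)
rows=[[cr(d,298,287),cr(d,319,137),cr(s,231,198,24,18)],[cr(s,290,262),cr(s,159,222),cr(s,359,200)],[cr(s,293,217),cr(d,283,173),cr(d,382,210)]]
cv2.imwrite("pics/crop1.png",np.vstack([np.hstack(r) for r in rows]))
for n,g,u,v,z in [("nut s",s,231,198,.009),("nut d",d,298,287,.009),("cut s",s,423,239,.012),("bar s",s,290,262,.024),("bar d",d,382,210,.024),("plg s",s,359,200,.019),("plg d",d,283,173,.019),("sb",s,159,222,.0165),("sp",s,293,217,.012)]:
    print(n,ray(g,u,v,z)[:2].round(3))
for n,P in [("deep rim",[(211,206),(258,210),(236,291),(179,281)]),("shal rim",[(332,220),(391,218),(403,294),(342,302)])]:
    print(n,[ray(s,u,v,.072 if n[0]=="d" else .048)[:2].round(3) for u,v in P])
# masks of white in scene
hsv=cv2.cvtColor(s[0],cv2.COLOR_RGB2HSV)
m=((hsv[...,1]<60)&(hsv[...,2]>70)).astype(np.uint8); m[:150]=0
n,l,st,c=cv2.connectedComponentsWithStats(m)
for i in range(1,n):
    if st[i,4]>60: print(st[i],c[i].round(1), cv2.minAreaRect(np.argwhere(l==i)[:,::-1].astype(np.float32)))
E
```

```text
nut s [ 0.367 -0.228]
nut d [ 0.372 -0.229]
cut s [0.519 0.419]
bar s [ 0.629 -0.003]
bar d [ 0.635 -0.008]
plg s [0.367 0.218]
plg d [0.376 0.216]
sb [ 0.487 -0.446]
sp [ 0.445 -0.006]
deep rim [array([ 0.458, -0.269]), array([ 0.468, -0.116]), array([ 0.759, -0.143]), array([ 0.734, -0.307])]
shal rim [array([0.481, 0.124]), array([0.465, 0.315]), array([0.738, 0.325]), array([0.769, 0.152])]
[584 150  56  28 966] [609.9 159.8] ((611.4999389648438, 163.49998474121094), (54.99999237060547, 26.999996185302734), 0.0)
[344 188  31  28 175] [359.2 201.3] ((358.9609069824219, 199.9662628173828), (34.36663818359375, 13.554010391235352), 40.815086364746094)
[222 191  18  15 138] [230.4 198.4] ((230.75001525878906, 198.25), (15.55634880065918, 14.849242210388184), 45.0)
[ 175  204   83   92 5123] [217.4 248.8] ((216.4889678955078, 248.09356689453125), (63.011104583740234, 97.11888122558594), 16.189205169677734)
[283 210  22  18  86] [293.7 218.3] ((293.82000732421875, 217.74000549316406), (23.799999237060547, 7.40000057220459), 36.869895935058594)
[146 212  27  20 270] [158.3 222.2] ((158.2
[... 442 characters left out ...]
0), 90.0)
[  21  238   87   70 4659] [ 64.9 273.7] ((63.87128829956055, 272.7128601074219), (66.86650085449219, 88.35929870605469), 84.2894058227539)
[269 247  38  28 566] [288.  262.6] ((288.4771728515625, 264.5295104980469), (23.325931549072266, 38.04228591918945), 64.29004669189453)
[ 464  259   77   71 4235] [503.4 293.9] ((502.1520080566406, 295.3360290527344), (71.91194915771484, 73.87969970703125), 79.69515228271484)
[250 342  41   8 251] [270.3 345.1] ((270.01922607421875, 345.09619140625), (40.19255828857422, 6.183469772338867), 2.726310968399048)
[248 352  42  10 370] [268.9 356.5] ((268.61993408203125, 356.4819030761719), (41.143856048583984, 8.894683837890625), 2.726311206817627)
```

View pics/crop1.png

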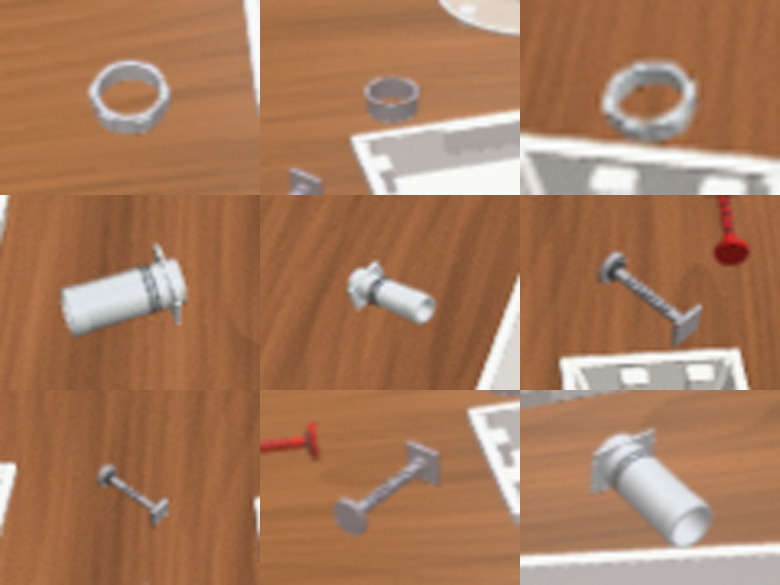

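The crops confirm the choices. The ring at scene (231,198) has lugs and the other ring is smooth. The barrel at (290,262) is the larger one, flange at scene right. The grey plunger at (359,200) has its piston at upper left and its plate at lower right.

```bash
python3 - <<'E'
from h import *
s=load("scene0"); d=load("side0")
def ax(n,g,a,b,z):
    A,B=ray(g,*a,z)[:2],ray(g,*b,z)[:2]; v=B-A
    print(n,"ctr",((A+B)/2).round(3),"len",np.linalg.norm(v).round(3),"ang",np.degrees(np.arctan2(v[1],v[0])).round(1))
ax("plg s plate->piston",s,(370.7,209),(347.3,191.7),.019)
ax("plg d",d,(293.8,165),(270.7,181.5),.019)
ax("bar s flange->open",s,(304,257),(274,267.4),.024)
ax("bar d",d,(374,200),(392,220),.024)
print([np.round(np.degrees(x),1) for x in monitor.get_obs()["q"]])
E
```

```text
plg s plate->piston ctr [0.368 0.217] len 0.109 ang -134.2
plg d ctr [0.374 0.216] len 0.11 ang -136.5
bar s flange->open ctr [ 0.63  -0.006] len 0.098 ang -65.5
bar d ctr [ 0.637 -0.007] len 0.094 ang -73.0
[np.float64(63.9), np.float64(3.0), np.float64(92.5), np.float64(-0.0), np.float64(84.6), np.float64(-6.8)]
```

Emit:
arm_command:
  rows: "60 -150 0 0 0 0;120 -300 -20 0 0 0;160 -370 -40 0 0 0;160 -370 -40 0 0 0;160 -370 -40 0 0 0;160 -370 -40 0 0 0;160 -370 -40 0 0 0;160 -370 -40 0 0 0;160 -370 -40 0 0 0"
  jaw: 0.5
  squeeze: 40

```text
t: 1.32
tool_pos: [0.3657, 0.2203, 0.2632]
tool_rot: [-0.525, -3.097, 0.001]
contact_force: [0.8, -0.2, 0.1]
opening: 0.0428
```

Emit:
arm_command:
  rows: "5 -3 -20 0 0 64;5 -3 -40 0 0 64;5 -3 -60 0 0 64;5 -3 -60 0 0 64;5 -3 -60 0 0 64;5 -3 -60 0 0 64;5 -3 -60 0 0 64;5 -3 -60 0 0 64"

```text
t: 2.33
tool_pos: [0.3704, 0.2179, 0.2033]
tool_rot: [-1.195, 2.905, -0.001]
contact_force: [-0.4, -0.8, -0.2]
opening: 0.043
```

```bash
cat > near.py <<'E'
from h import *
import sys
# look with wrist; segment metal (low saturation); print blobs nearest to given pixel guess
fn=sys.argv[1]; g=save("wrist",fn)
o=monitor.get_obs(); print(o["tool_pos"].round(4),o["tool_rot"].round(3))
E
python3 near.py w1
```

```text
[0.3705 0.2178 0.2033] [-1.195e+00  2.905e+00 -1.000e-03]
```

View pics/w1.png

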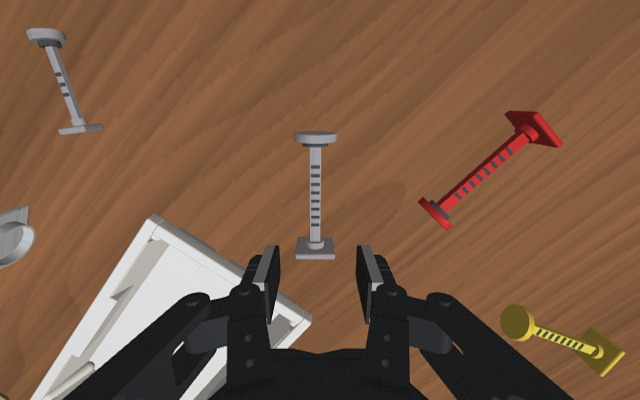

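The wrist view shows the grey toothed plunger straight between the jaws: piston at (315,137), plate at (315,247). Now I cast those onto z=19 mm.

```bash
python3 - <<'E'
from h import *
g=load("w1")
A,B=ray(g,315,137,.03)[:2],ray(g,315,243,.03)[:2]
A,B=ray(g,315,150,.023)[:2],ray(g,315.5,236,.023)[:2]
v=A-B; print(A,B,(A+B)/2,np.linalg.norm(v),np.degrees(np.arctan2(v[1],v[0])))
# deep tub pose from scene: rim outline corners and refined with side
s=load("scene0")
E
```

```text
[0.34148967 0.18455762] [0.40039954 0.24338607] [0.3709446  0.21397185] 0.08325358769838591 -135.0396233288083
```

Emit:
arm_command:
  rows: "1 -4 -60 0 0 0;1 -4 -105 0 0 0;1 -4 -126 0 0 0;1 -4 -126 0 0 0;1 -4 -126 0 0 0"

```text
t: 3.0
tool_pos: [0.3723, 0.2142, 0.0785]
tool_rot: [-1.194, 2.904, -0.001]
contact_force: [1.1, -0.7, 0.7]
opening: 0.043
```

Emit:
arm_command:
  rows: "0 0 0 0 0 0;0 0 0 0 0 0;0 0 0 0 0 0;0 0 0 0 0 0;0 0 0 0 0 0"
  jaw: 0
  squeeze: 50

```text
t: 3.62
tool_pos: [0.3734, 0.2146, 0.08]
tool_rot: [-1.193, 2.901, -0.001]
contact_force: [-0.9, -0.9, 6.4]
opening: 0.0085
```

Emit:
arm_command:
  rows: "0 0 60 0 0 0;0 0 120 0 0 0;0 0 180 0 0 0;0 0 180 0 0 0;100 -100 180 0 0 -52;100 -200 180 0 0 -52;150 -300 180 0 0 -52;150 -430 180 0 0 -52;150 -430 180 0 0 -52;150 -430 180 0 0 -52;150 -430 180 0 0 -52;150 -430 180 0 0 -52"

```text
t: 5.12
tool_pos: [0.5229, -0.218, 0.258]
tool_rot: [0.205, 3.134, -0.003]
contact_force: [-0.3, 0.8, -1.3]
opening: 0.0086
```

```bash
python3 near.py w2
```

```text
[ 0.5232 -0.2194  0.2582] [ 0.206  3.133 -0.006]
```

View pics/w2.png

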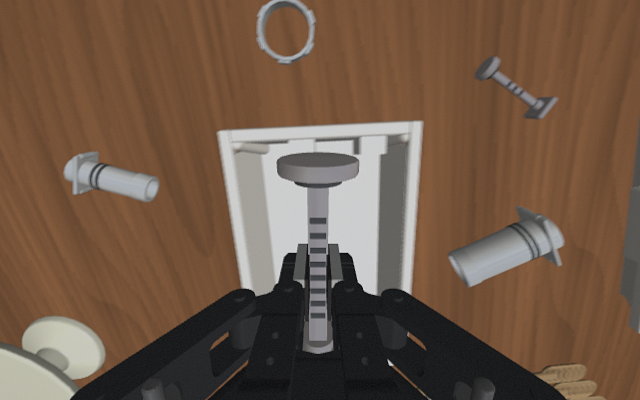

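The plunger hangs level between the jaws with its piston towards the robot. The tub's near rim corners are at (222,130) and (422,122), the nut is at (286,31), and the press barrel is at (505,245).

```bash
python3 - <<'E'
from h import *
g=load("w2")
A,B=ray(g,221,130,.072)[:2],ray(g,422,122,.072)[:2]; v=B-A
print("near rim",A,B,np.linalg.norm(v),np.degrees(np.arctan2(v[1],v[0]))-90)
# left and right rim edges (outer)
gr=cv2.cvtColor(g[0],cv2.COLOR_RGB2HSV)
for r in (150,180,210,240,270):
    row=(gr[r,:,1]<70)&(gr[r,:,2]>90); idx=np.where(row[200:460])[0]+200
    L,Rr=idx.min(),idx.max(); a,b=ray(g,L,r,.072)[:2],ray(g,Rr,r,.072)[:2]
    print(r,L,Rr,a.round(4),b.round(4))
print("nut",ray(g,286,31,.009))
# far end from scene/side
s=load("scene0"); d=load("side0")
print("scene",[ray(s,u,v,.072)[:2].round(3) for u,v in[(211,206),(258,209),(237,290),(180,281)]])
print("side",[ray(d,u,v,.072)[:2].round(3) for u,v in[(331,232),(452,230),(459,283),(341,292)]])
E
```

```text
near rim [ 0.45267249 -0.29521105] [ 0.46854331 -0.12023398] 0.1756953586410568 -5.182677242724068
150 219 421 [ 0.4696 -0.3012] [ 0.4929 -0.1214]
180 224 419 [ 0.4973 -0.3032] [ 0.5205 -0.1236]
210 229 417 [ 0.5271 -0.3054] [ 0.5503 -0.126 ]
240 233 414 [ 0.559  -0.3088] [ 0.5821 -0.1295]
270 238 459 [ 0.5935 -0.3114] [ 0.6227 -0.084 ]
nut [ 0.37074368 -0.23056979  0.009     ]
scene [array([ 0.458, -0.269]), array([ 0.464, -0.116]), array([ 0.756, -0.14 ]), array([ 0.733, -0.304])]
side [array([ 0.469, -0.121]), array([ 0.769, -0.16 ]), array([ 0.72 , -0.322]), array([ 0.459, -0.307])]
```

Emit:
arm_command:
  rows: "50 40 0 0 0 2.4;50 40 -50 0 0 2.4;50 40 -100 0 0 2.4;50 40 -140 0 0 2.4;50 40 -160 0 0 2.4;50 40 -168 0 0 2.4;50 40 -172 0 0 2.4;50 40 -172 0 0 2.4"

```text
t: 6.18
tool_pos: [0.5742, -0.1799, 0.0878]
tool_rot: [0.141, 3.134, -0.007]
contact_force: [-0.3, -0.1, 0.2]
opening: 0.0085
```

```bash
python3 near.py w3; python3 -c "
from h import *
save('scene','s3');save('side','d3')
a=load('w3')[0][100:400];b=load('s3')[0][190:310,150:350];c=load('d3')[0][200:320,300:500]
im=np.vstack([cv2.resize(a,(640,300)),np.hstack([cv2.resize(b,(320,192)),cv2.resize(c,(320,192))])])
cv2.imwrite('pics/c3.png',im[:,:,::-1])"
```

```text
[ 0.5741 -0.1799  0.0878] [ 0.141  3.134 -0.007]
```

View pics/c3.png

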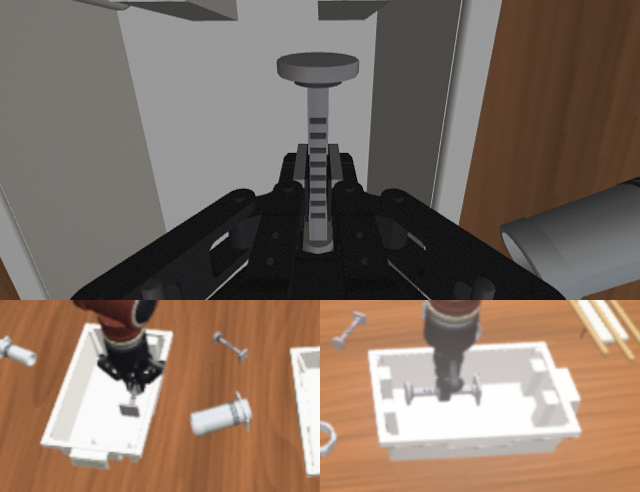

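The plunger is just above the tub floor, clear of the +y wall. I lower it to contact, then release.

Emit:
arm_command:
  rows: "0 0 -2 0 0 0;0 0 -3 0 0 0;0 0 -4 0 0 0;0 0 -5 0 0 0;0 0 -5 0 0 0"

```text
t: 6.95
tool_pos: [0.5745, -0.1804, 0.0839]
tool_rot: [0.14, 3.134, -0.009]
contact_force: [-3.2, -3.1, 7.4]
opening: 0.0083
```

Emit:
arm_command:
  rows: "0 0 0 0 0 0;0 0 0 0 0 0;0 0 0 0 0 0;0 0 0 0 0 0"
  jaw: 0.28

```text
t: 7.45
tool_pos: [0.5745, -0.1804, 0.0839]
tool_rot: [0.14, 3.133, -0.009]
contact_force: [0.2, -2.1, 1.6]
opening: 0.0237
```

Emit:
arm_command:
  rows: "0 0 30 0 0 0;0 0 80 0 0 0;0 0 140 0 0 0;0 0 140 0 0 0;0 0 140 0 0 0"

```text
t: 8.07
tool_pos: [0.5741, -0.1798, 0.2229]
tool_rot: [0.14, 3.135, -0.007]
contact_force: [-0.7, 0.3, -0.7]
opening: 0.0239
```

```bash
python3 near.py w4
```

```text
[ 0.5736 -0.1797  0.2216] [ 0.14   3.137 -0.006]
```

Emit:
arm_command:
  rows: "60 50 30 0 0 -65;60 110 30 0 0 -65;60 173 30 0 0 -65;60 173 30 0 0 -65;60 173 30 0 0 -65;60 173 30 0 0 -65;60 173 30 0 0 -65;60 173 30 0 0 -65;60 173 30 0 0 -65"
  jaw: 0.8

```text
t: 9.25
tool_pos: [0.6334, -0.0068, 0.251]
tool_rot: [-1.802, -2.571, 0.007]
contact_force: [-0.0, -0.0, 0.4]
opening: 0.0683
```

```bash
python3 near.py w5; python3 -c "
from h import *
a=load('w4')[0]; b=load('w5')[0]
cv2.imwrite('pics/c5.png',np.vstack([cv2.resize(a,(448,280)),cv2.resize(b,(448,280))])[:,:,::-1])"
```

```text
[ 0.6334 -0.0068  0.2513] [-1.803 -2.571  0.007]
```

View pics/c5.png

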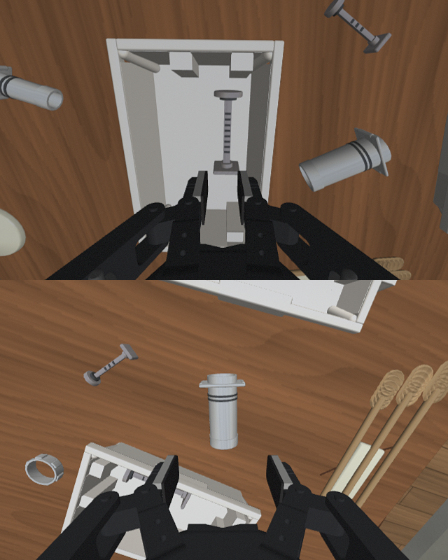

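The top picture (w4) shows the plunger lying in the tub, at about (326,190) full scale. The bottom one (w5) shows the press barrel upright between the jaws, flange at about (317,145) and open end at about (318,238) full scale.

```bash
python3 - <<'E'
from h import *
g=load("w5"); hsv=cv2.cvtColor(g[0],cv2.COLOR_RGB2HSV)
m=((hsv[...,1]<60)&(hsv[...,2]>80)).astype(np.uint8)
C=[]
for r in (175,190,205,220):
    idx=np.where(m[r,270:370])[0]+270; c=(idx.min()+idx.max())/2; C.append(ray(g,c,r,.024)); print(r,idx.min(),idx.max(),C[-1][:2].round(4), np.linalg.norm(ray(g,idx.min(),r,.024)-ray(g,idx.max(),r,.024)).round(3))
v=C[-1]-C[0]; print(np.degrees(np.arctan2(v[1],v[0])))
col=np.where(m[100:280,318])[0]+100; print(col.min(),col.max(),ray(g,318,col.min(),.024)[:2],ray(g,318,col.min(),.048)[:2],ray(g,318,col.max(),.024)[:2],ray(g,318,col.max(),.005)[:2])
w=load("w4"); hsv=cv2.cvtColor(w[0],cv2.COLOR_RGB2HSV)
for r in (80,120,160,200,230):
    idx=np.where((hsv[r,130:430,1]<70)&(hsv[r,130:430,2]>90))[0]+130
    print(r,idx.min(),idx.max(),ray(w,idx.min(),r,.072)[:2].round(4),ray(w,idx.max(),r,.072)[:2].round(4))
for u in (180,280,380):
    idx=np.where((hsv[20:120,u,1]<70)&(hsv[20:120,u,2]>90))[0]+20; print(u,idx.min(),ray(w,u,idx.min(),.072)[:2].round(4))
print("plunger piston/plate", ray(w,326,133,.022)[:2], ray(w,325,238,.022)[:2])
E
```

```text
175 298 337 [0.6297 0.0014] 0.042
190 299 338 [ 0.6365 -0.014 ] 0.043
205 300 338 [ 0.643  -0.0301] 0.042
220 299 339 [ 0.6492 -0.0471] 0.045
-68.10453162179532
133 242 [0.6151136  0.04290022] [0.6143847  0.04515334] [ 0.65761321 -0.07344319] [ 0.66090324 -0.08265376]
80 155 403 [ 0.4667 -0.2889] [ 0.4824 -0.1115]
120 161 399 [ 0.4943 -0.2919] [ 0.5099 -0.1142]
160 168 395 [ 0.5245 -0.2945] [ 0.5399 -0.1172]
200 174 391 [ 0.5575 -0.2981] [ 0.5728 -0.1204]
230 179 388 [ 0.5845 -0.3007] [ 0.5997 -0.1231]
180 55 [ 0.4524 -0.267 ]
280 56 [ 0.4592 -0.1973]
380 57 [ 0.466  -0.1276]
plunger piston/plate [ 0.51971788 -0.16857141] [ 0.62763702 -0.17806866]
```

Emit:
arm_command:
  rows: "3 -7 -60 0 0 2;3 -7 -120 0 0 2;3 -7 -155 0 0 2;3 -7 -168 0 0 2;3 -7 -168 0 0 2;3 -7 -168 0 0 2"

```text
t: 10.05
tool_pos: [0.6381, -0.014, 0.0859]
tool_rot: [1.756, 2.602, -0.004]
contact_force: [0.3, 1.0, -0.1]
opening: 0.0685
```

Emit:
arm_command:
  rows: "0 0 0 0 0 0;0 0 0 0 0 0;0 0 0 0 0 0;0 0 0 0 0 0;0 0 0 0 0 0"
  jaw: 0
  squeeze: 50

```text
t: 10.68
tool_pos: [0.6398, -0.0142, 0.0886]
tool_rot: [1.754, 2.598, -0.001]
contact_force: [-0.4, 0.8, 6.3]
opening: 0.0423
```

Emit:
arm_command:
  rows: "0 0 60 0 0 0;0 0 120 0 0 0;0 0 180 0 0 0;0 0 180 0 0 0;-40 -60 180 0 0 62;-70 -120 180 0 0 62;-100 -220 180 0 0 62;-100 -220 180 0 0 62;-100 -220 180 0 0 62;-100 -220 180 0 0 62;-100 -220 180 0 0 62;-100 -220 180 0 0 62"

```text
t: 12.18
tool_pos: [0.5395, -0.2338, 0.2676]
tool_rot: [0.169, 3.132, 0.006]
contact_force: [0.3, -0.3, -1.9]
opening: 0.0422
```

Emit:
arm_command:
  rows: "0 0 0 0 0 0;0 0 0 0 0 0"

```text
t: 12.42
tool_pos: [0.5395, -0.2335, 0.2674]
tool_rot: [0.169, 3.133, 0.006]
contact_force: [-0.7, 1.0, -1.1]
opening: 0.0422
```

```bash
python3 near.py w6; python3 - <<'E'
from h import *
w=load("w6"); hsv=cv2.cvtColor(w[0],cv2.COLOR_RGB2HSV)
for r in (110,140,170,200,230):
    idx=np.where((hsv[r,130:460,1]<70)&(hsv[r,130:460,2]>90))[0]+130
    print(r,idx.min(),idx.max(),ray(w,idx.min(),r,.072)[:2].round(4),ray(w,idx.max(),r,.072)[:2].round(4))
for u in (250,280,380):
    idx=np.where((hsv[60:220,u,1]<70)&(hsv[60:220,u,2]>90))[0]+60; print(u,idx.min(),ray(w,u,idx.min(),.072)[:2].round(4))
E
```

```text
[ 0.5395 -0.2336  0.2675] [0.169 3.133 0.006]
110 246 447 [ 0.4576 -0.2885] [ 0.4766 -0.1106]
140 249 443 [ 0.4838 -0.2906] [ 0.5028 -0.1132]
170 130 438 [ 0.4994 -0.408 ] [ 0.5308 -0.1169]
200 254 435 [ 0.5418 -0.2965] [ 0.5609 -0.119 ]
230 256 430 [ 0.574  -0.3002] [ 0.5932 -0.1232]
250 101 [ 0.4505 -0.2835]
280 101 [ 0.4533 -0.2573]
380 100 [ 0.4618 -0.1697]
```

View pics/w6.png

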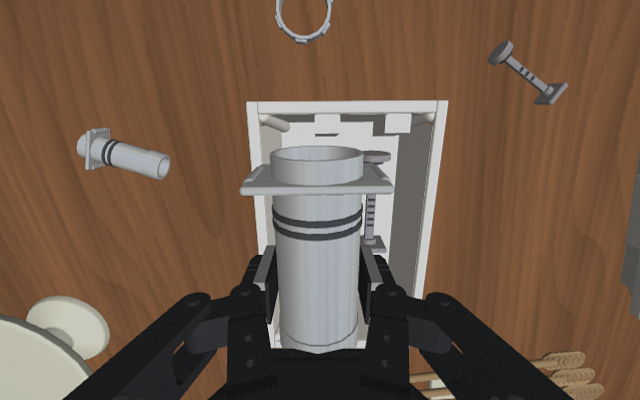

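The barrel is held level, with its flange towards the robot. The tub rim now reads centre (0.599,-0.2125), yaw -5.8°: it moved about 8 mm along +y when the plunger was released, and the plunger moved with it. I'll place the barrel relative to this new pose.

Emit:
arm_command:
  rows: "21 2 0 0 0 0;21 2 -50 0 0 0;21 2 -100 0 0 0;21 2 -140 0 0 0;21 2 -160 0 0 0;21 2 -168 0 0 0;21 2 -170 0 0 0;21 2 -170 0 0 0"

```text
t: 13.48
tool_pos: [0.5616, -0.2321, 0.0994]
tool_rot: [0.169, 3.13, 0.004]
contact_force: [0.4, -0.5, -1.3]
opening: 0.042
```

Emit:
arm_command:
  rows: "0 0 -2 0 0 0;0 0 -4 0 0 0;0 0 -5 0 0 0;0 0 -5 0 0 0"

```text
t: 13.98
tool_pos: [0.5614, -0.232, 0.0941]
tool_rot: [0.169, 3.13, 0.004]
contact_force: [-0.1, -0.4, -1.7]
opening: 0.0424
```

Emit:
arm_command:
  rows: "0 0 -1 0 0 0;0 0 -2 0 0 0;0 0 -3 0 0 0;0 0 -3 0 0 0"

```text
t: 14.48
tool_pos: [0.5616, -0.2322, 0.0916]
tool_rot: [0.169, 3.13, 0.004]
contact_force: [-1.7, 0.5, 3.4]
opening: 0.0422
```

Emit:
arm_command:
  rows: "0 0 0 0 0 0;0 0 0 0 0 0;0 0 0 0 0 0"
  jaw: 0.57

```text
t: 14.85
tool_pos: [0.5617, -0.232, 0.0916]
tool_rot: [0.169, 3.13, 0.004]
contact_force: [0.7, 2.8, 0.9]
opening: 0.0491
```

Emit:
arm_command:
  rows: "0 0 20 0 0 0;0 0 70 0 0 0;0 0 130 0 0 0;0 0 160 0 0 0;0 0 160 0 0 0;0 0 160 0 0 0"

```text
t: 15.6
tool_pos: [0.5613, -0.2319, 0.2512]
tool_rot: [0.169, 3.13, 0.004]
contact_force: [0.0, 0.2, -0.1]
opening: 0.0488
```

```bash
python3 near.py w7; python3 - <<'E'
from h import *
w=load("w7"); hsv=cv2.cvtColor(w[0],cv2.COLOR_RGB2HSV)
for r in (110,140,200,230):
    idx=np.where((hsv[r,200:460,1]<70)&(hsv[r,200:460,2]>90))[0]+200
    print(r,idx.min(),idx.max(),ray(w,idx.min(),r,.072)[:2].round(4),ray(w,idx.max(),r,.072)[:2].round(4))
cv2.imwrite("pics/c7.png",w[0][:,:,::-1])
E
```

```text
[ 0.561  -0.2317  0.2501] [0.169 3.132 0.006]
110 236 450 [ 0.4789 -0.2915] [ 0.4978 -0.1139]
140 239 445 [ 0.5034 -0.2938] [ 0.5223 -0.1171]
200 245 437 [ 0.5579 -0.2991] [ 0.5769 -0.1223]
230 248 433 [ 0.5883 -0.302 ] [ 0.6074 -0.1252]
```

View pics/c7.png

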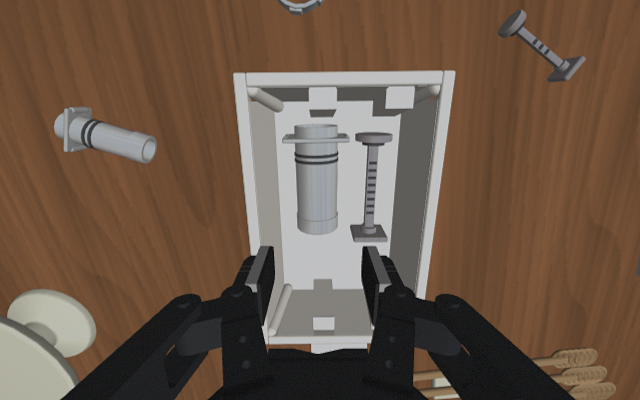

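The barrel and plunger lie side by side on the floor with a clear gap, and the near half of the tub is free for the nut. Next, the nut.

Emit:
arm_command:
  rows: "-60 2 0 0 0 0;-120 2 0 0 0 0;-190 2 0 0 0 0;-190 2 0 0 0 0;-190 2 -20 0 0 0;-190 2 -40 0 0 0;-190 2 -40 0 0 0"
  jaw: 0.9

```text
t: 16.52
tool_pos: [0.3704, -0.2288, 0.2075]
tool_rot: [0.169, 3.136, 0.011]
contact_force: [-0.3, 0.4, -0.2]
opening: 0.0769
```

```bash
python3 near.py w8; python3 - <<'E'
from h import *
w=load("w8"); hsv=cv2.cvtColor(w[0],cv2.COLOR_RGB2HSV)
o=proj(w,[.371,-.230,.009]); print(o)
u,v=int(o[0]),int(o[1])
cv2.imwrite("pics/c8.png",cv2.resize(w[0][v-70:v+70,u-90:u+90],(720,560),interpolation=cv2.INTER_CUBIC)[:,:,::-1])
E
```

```text
[ 0.3709 -0.2293  0.2089] [0.169 3.134 0.009]
[315.59661162 191.83181866]
```

View pics/c8.png

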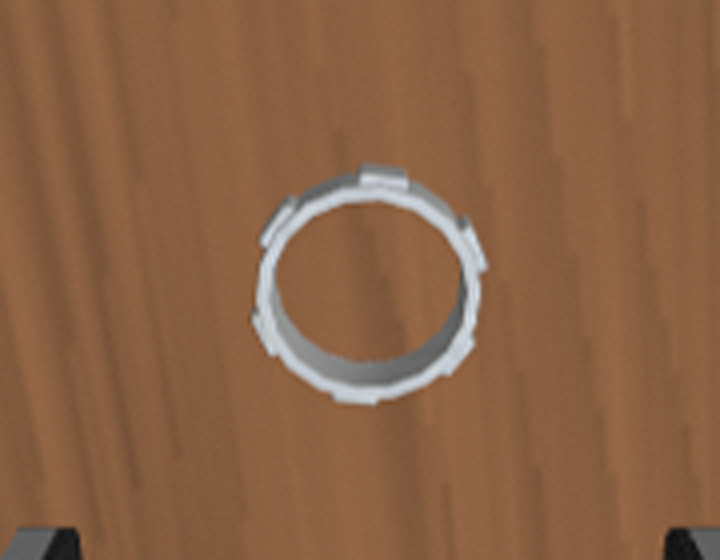

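The crop shows six lugs at crop pixels (384,175), (473,245), (460,355), (355,397), (265,335) and (280,220). The lug-free gaps lie left and right, almost in line with the jaws.

```bash
python3 - <<'E'
from h import *
w=load("w8"); u0,v0=315-90,191-70
P=np.array([ray(w,u0+a/4,v0+b/4,.012)[:2] for a,b in[(384,178),(473,245),(460,355),(355,396),(265,335),(280,222)]])
c=P.mean(0); a=np.degrees(np.arctan2(*(P-c).T[::-1])); print(c,a,np.linalg.norm(P-c,axis=1)); 
ph=np.degrees(np.angle(np.exp(1j*np.radians(6*a)).mean()))/6; print("lug phase",ph,"gap dirs",[(ph+30+60*k) for k in range(3)])
# ring top inner/outer ellipse centre at z=.018
hsv=cv2.cvtColor(w[0],cv2.COLOR_RGB2HSV); m=((hsv[...,1]<70)&(hsv[...,2]>90)).astype(np.uint8); m[:, :270]=0; m[:,370:]=0; m[:150]=0; m[240:]=0
ys,xs=np.where(m); print(xs.min(),xs.max(),ys.min(),ys.max(), ray(w,(xs.min()+xs.max())/2,(ys.min()+ys.max())/2,.012)[:2])
E
```

```text
[ 0.37204456 -0.22836005] [ 166.88581548  108.46788804   46.99481711  -13.55969505  -72.03801406
 -134.81036887] [0.02807509 0.0274843  0.0282414  0.02820449 0.028356   0.02749322]
lug phase -13.009358609393542 gap dirs [np.float64(16.990641390606456), np.float64(76.99064139060646), np.float64(136.99064139060647)]
288 346 162 221 [ 0.36989228 -0.22850102]
```

Emit:
arm_command:
  rows: "0 1 -60 0 0 -7;0 1 -110 0 0 -7;0 1 -130 0 0 -7;0 1 -138 0 0 -7;0 1 -138 0 0 -7;0 1 -138 0 0 -7;0 1 -138 0 0 -7"

```text
t: 17.45
tool_pos: [0.3717, -0.2289, 0.0721]
tool_rot: [0.359, 3.116, 0.006]
contact_force: [-0.6, 0.2, -0.1]
opening: 0.0772
```

Emit:
arm_command:
  rows: "0 0 0 0 0 0;0 0 0 0 0 0;0 0 0 0 0 0;0 0 0 0 0 0"
  jaw: 0.3
  squeeze: 40

```text
t: 17.95
tool_pos: [0.3722, -0.2294, 0.0734]
tool_rot: [0.359, 3.115, 0.005]
contact_force: [-2.5, 2.3, 6.4]
opening: 0.0532
```

Emit:
arm_command:
  rows: "0 0 50 0 0 0;0 0 110 0 0 0;0 0 150 0 0 0;0 0 150 0 0 0;60 2 150 0 0 6;120 4 150 0 0 6;180 6 150 0 0 6;240 8 150 0 0 6;291 10 150 0 0 6;291 10 150 0 0 6;291 10 150 0 0 6;291 10 150 0 0 6"

```text
t: 19.45
tool_pos: [0.662, -0.2195, 0.223]
tool_rot: [0.197, 3.131, 0.006]
contact_force: [-0.3, 0.5, 0.2]
opening: 0.0529
```

```bash
python3 near.py w9
```

```text
[ 0.6621 -0.2196  0.2234] [0.197 3.13  0.006]
```

View pics/w9.png

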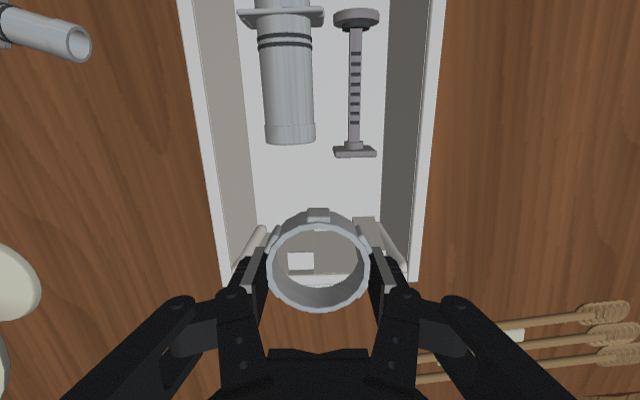

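The nut is held square between the jaws, centred over the free part of the tub. Lowering it.

Emit:
arm_command:
  rows: "0 0 -50 0 0 0;0 0 -100 0 0 0;0 0 -130 0 0 0;0 0 -140 0 0 0;0 0 -144 0 0 0;0 0 -144 0 0 0"

```text
t: 20.25
tool_pos: [0.6629, -0.2201, 0.0814]
tool_rot: [0.197, 3.127, 0.004]
contact_force: [-0.7, -0.0, -1.3]
opening: 0.053
```

Emit:
arm_command:
  rows: "0 0 -1 0 0 0;0 0 -2 0 0 0;0 0 -3 0 0 0;0 0 -3 0 0 0"

```text
t: 20.75
tool_pos: [0.6629, -0.22, 0.0783]
tool_rot: [0.197, 3.127, 0.004]
contact_force: [-0.5, 0.5, -0.1]
opening: 0.0529
```

Emit:
arm_command:
  rows: "0 0 -1 0 0 0;0 0 -2 0 0 0;0 0 -3 0 0 0;0 0 -3 0 0 0"

```text
t: 21.25
tool_pos: [0.6632, -0.2202, 0.0766]
tool_rot: [0.197, 3.127, 0.004]
contact_force: [-2.6, 1.1, 5.7]
opening: 0.0527
```

Emit:
arm_command:
  rows: "0 0 0 0 0 0;0 0 0 0 0 0;0 0 0 0 0 0"
  jaw: 0.74

```text
t: 21.62
tool_pos: [0.6631, -0.2201, 0.0762]
tool_rot: [0.197, 3.127, 0.004]
contact_force: [0.1, 0.0, -0.7]
opening: 0.0633
```

Emit:
arm_command:
  rows: "0 0 20 0 0 0;0 0 60 0 0 0;0 0 120 0 0 0;0 0 180 0 0 0;-60 0 220 0 0 0;-90 0 220 0 0 0;-90 0 220 0 0 0;-90 0 220 0 0 0"

```text
t: 22.62
tool_pos: [0.5734, -0.2201, 0.2971]
tool_rot: [0.197, 3.126, 0.003]
contact_force: [0.2, 0.1, -0.8]
opening: 0.0633
```

```bash
python3 near.py w10; python3 - <<'E'
from h import *
w=load("w10"); hsv=cv2.cvtColor(w[0],cv2.COLOR_RGB2HSV)
for r in (90,120,150,190,220,250):
    idx=np.where((hsv[r,200:460,1]<70)&(hsv[r,200:460,2]>90))[0]+200
    print(r,idx.min(),idx.max(),ray(w,idx.min(),r,.072)[:2].round(4),ray(w,idx.max(),r,.072)[:2].round(4))
s=save("scene","s10"); save("side","d10")
E
```

```text
[ 0.5736 -0.2201  0.2966] [0.197 3.127 0.004]
90 232 416 [ 0.4718 -0.2906] [ 0.4938 -0.1142]
120 235 414 [ 0.4996 -0.2939] [ 0.5217 -0.1165]
150 239 411 [ 0.5294 -0.2963] [ 0.5515 -0.12  ]
190 244 409 [ 0.5724 -0.3002] [ 0.5947 -0.1228]
220 247 406 [ 0.6075 -0.3042] [ 0.6298 -0.1269]
250 259 404 [ 0.6466 -0.2981] [ 0.6678 -0.13  ]
```

View pics/w10.png

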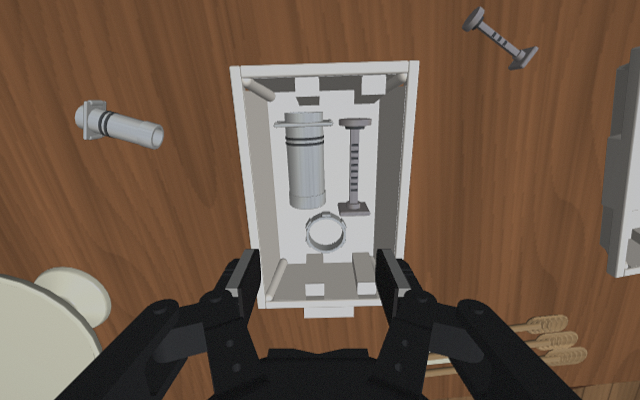

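All three parts lie flat on the tub floor and apart from each other: barrel (307,160), plunger (355,165), nut (326,232). The deep tub's tab is at the bottom, (328,312), which is +x. Next I look over the shallow tub.

Emit:
arm_command:
  rows: "10 60 0 0 0 8;20 120 0 0 0 11;20 180 0 0 0 11;20 240 0 0 0 11;20 300 0 0 0 11;20 360 0 0 0 11;20 420 0 0 0 11;20 435 0 0 0 11;20 435 0 0 0 11;20 435 0 0 0 11;20 435 0 0 0 11"
  jaw: 0.55

```text
t: 24.15
tool_pos: [0.5941, 0.2134, 0.2958]
tool_rot: [-0.101, 3.133, 0.005]
contact_force: [-0.0, -1.0, -0.0]
opening: 0.0467
```

```bash
python3 near.py w11; python3 - <<'E'
from h import *
def edges(fn,z,u0,u1,rows,cols,v0):
    w=load(fn); hsv=cv2.cvtColor(w[0],cv2.COLOR_RGB2HSV); m=(hsv[...,1]<70)&(hsv[...,2]>90)
    L=[];Rr=[];T=[]
    for r in rows:
        i=np.where(m[r,u0:u1])[0]+u0; L.append(ray(w,i.min(),r,z)[:2]); Rr.append(ray(w,i.max(),r,z)[:2])
    for u in cols:
        i=np.where(m[v0:200,u])[0]+v0; T.append(ray(w,u,i.min(),z)[:2])
    for n,P in(("L",L),("R",Rr),("T",T)): print(fn,n,np.array(P).round(4).tolist())
edges("w10",.072,200,460,(90,120,150,190,220),(260,300,340,390),40)
w=load("w10"); print("far corners",ray(w,258,309,.072),ray(w,409,303,.072))
edges("w11",.048,180,480,(90,120,150,190,220),(260,300,340,390),20)
E
```

```text
[0.594  0.2136 0.2959] [-0.101  3.132  0.005]
w10 L [[0.4718, -0.2906], [0.4996, -0.2939], [0.5294, -0.2963], [0.5724, -0.3002], [0.6075, -0.3042]]
w10 R [[0.4938, -0.1142], [0.5217, -0.1165], [0.5515, -0.12], [0.5947, -0.1228], [0.6298, -0.1269]]
w10 T [[0.4536, -0.2596], [0.4574, -0.2222], [0.4603, -0.1847], [0.4653, -0.1382]]
far corners [ 0.72938227 -0.31552905  0.072     ] [ 0.74415906 -0.12562126  0.072     ]
w11 L [[0.5065, 0.1227], [0.5364, 0.1261], [0.5684, 0.1298], [0.6147, 0.1348], [0.6525, 0.1391]]
w11 R [[0.4946, 0.3013], [0.5199, 0.3764], [0.5566, 0.3086], [0.603, 0.314], [0.6408, 0.3179]]
w11 T [[0.4784, 0.1476], [0.4739, 0.1878], [0.4694, 0.2279], [0.4642, 0.2778]]
```

View pics/w11.png

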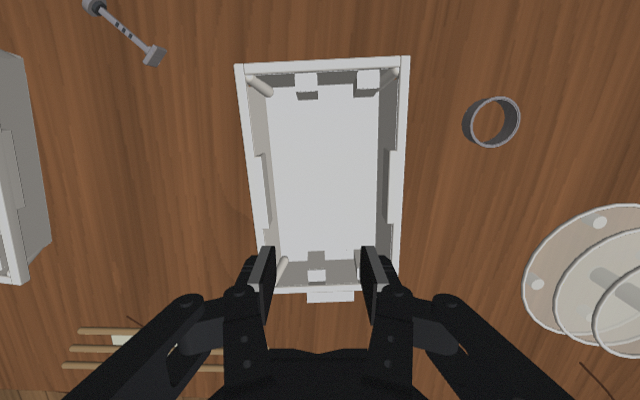

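The shallow tub's rim and its blocks at the left (263,190) and right (390,190) are clear, and its tab at (330,296) points +x. So it needs a half turn. The fit gives centre (0.6107,0.2246), yaw 6.4°; the deep tub is at (0.599,-0.213), yaw -5.5°. I'll grip the -y block.

Emit:
arm_command:
  rows: "26 -69 0 0 0 2.7;26 -69 -60 0 0 2.7;26 -69 -120 0 0 2.7;26 -69 -170 0 0 2.7;26 -69 -195 0 0 2.7;26 -69 -206 0 0 2.7;26 -69 -206 0 0 2.7;26 -69 -206 0 0 2.7"

```text
t: 25.2
tool_pos: [0.6213, 0.1445, 0.0919]
tool_rot: [-0.175, 3.126, 0.006]
contact_force: [-0.2, -0.7, -0.7]
opening: 0.0472
```

Emit:
arm_command:
  rows: "0 0 0 0 0 0;0 0 0 0 0 0;0 0 0 0 0 0;0 0 0 0 0 0;0 0 0 0 0 0;0 0 0 0 0 0"
  jaw: 0
  squeeze: 90

```text
t: 25.95
tool_pos: [0.6225, 0.1447, 0.0941]
tool_rot: [-0.175, 3.123, 0.006]
contact_force: [0.2, -0.5, 5.7]
opening: 0.0168
```

Emit:
arm_command:
  rows: "0 0 2 0 0 0;0 0 5 0 0 0;0 0 10 0 0 0;0 0 20 0 0 0;0 0 40 0 0 0;0 0 40 0 0 0"

```text
t: 26.7
tool_pos: [0.6244, 0.145, 0.1377]
tool_rot: [-0.174, 3.117, 0.007]
contact_force: [0.5, 0.1, -2.2]
opening: 0.0171
```

Gripped (17 mm over the block), weight about 2.2 N. The tool has drifted 1.1° in tilt, so I take that out while lifting, then check the hang.

Emit:
arm_command:
  rows: "0 0 40 0 1.1 0;0 0 90 0 1.1 0;0 0 140 0 1.1 0;0 0 180 0 1.1 0;0 0 180 0 1.1 0;0 0 180 0 1.1 0"

```text
t: 27.45
tool_pos: [0.6238, 0.1448, 0.3158]
tool_rot: [0.175, -3.135, -0.008]
contact_force: [0.1, 0.5, -4.1]
opening: 0.0169
```

```bash
python3 near.py w12; python3 - <<'E'
from h import *
s=save("scene","s12"); d=save("side","d12"); w=load("w12")
im=np.hstack([cv2.resize(w[0],(400,250)),cv2.resize(d[0][0:250,200:600],(400,250))])
cv2.imwrite("pics/c12.png",np.vstack([im,cv2.resize(s[0][60:310,200:600],(800,500))[0:350]])[:,:,::-1])
E
```

```text
[0.6235 0.1448 0.3146] [ 0.175 -3.133 -0.008]
```

View pics/c12.png

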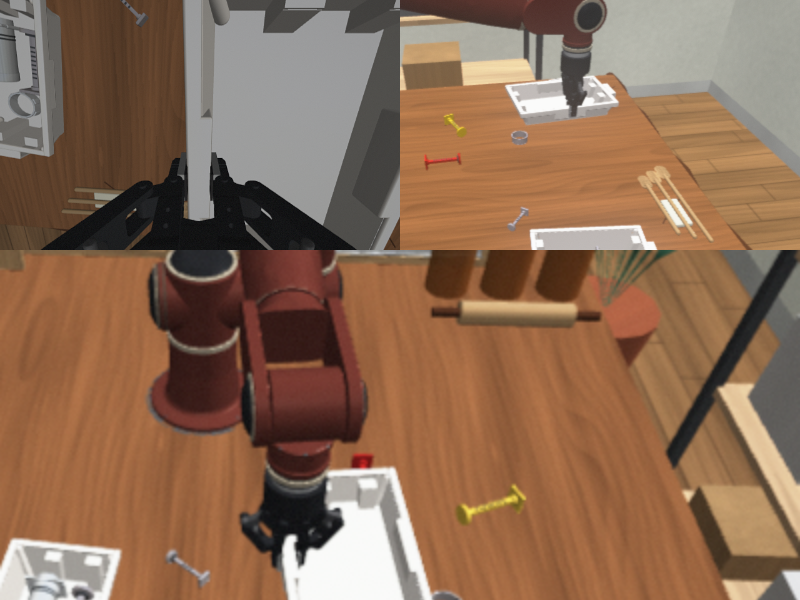

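The tub hangs level in the grip. Now the half turn (clockwise, swinging over the open +x side) while moving over towards the deep tub.

Emit:
arm_command:
  rows: "0 -10 0 0 0 -10;0 -20 0 0 0 -20;0 -30 0 0 0 -30;0 -45 0 0 0 -40;0 -60 0 0 0 -50;0 -75 0 0 0 -60;0 -90 0 0 0 -70;0 -105 0 0 0 -80;-5 -120 0 0 0 -90;-5 -135 0 0 0 -100;-5 -150 0 0 0 -110;-5 -150 0 0 0 -110"

```text
t: 29.1
tool_pos: [0.6179, -0.0057, 0.3123]
tool_rot: [-2.467, -1.943, -0.007]
contact_force: [-0.2, 0.1, -2.7]
opening: 0.0168
```

Emit:
arm_command:
  rows: "0 -15 0 0 0 -10;0 -30 0 0 0 -20;0 -45 0 0 0 -30;-3 -60 0 0 0 -40;-5 -80 0 0 0 -50;-8 -100 0 0 0 -60;-10 -120 0 0 0 -70;-10 -125 0 0 0 -80;-10 -125 0 0 0 -80;-10 -125 0 0 0 -80;-10 -125 0 0 0 -80"

```text
t: 30.48
tool_pos: [0.6079, -0.1301, 0.3121]
tool_rot: [3.139, -0.094, 0.006]
contact_force: [-0.6, -0.1, -2.3]
opening: 0.0168
```

```bash
python3 near.py w13; python3 -c "
from h import *
o=monitor.get_obs();M=R.from_rotvec(o['tool_rot']).as_matrix();print('jaw ang',np.degrees(np.arctan2(M[1,1],M[0,1])),'toolz',M[:,2].round(4),np.degrees(o['q']).round(0),o['contact_force'],o['opening'])"
```

```text
[ 0.6079 -0.1302  0.3122] [ 3.139 -0.094  0.006]
jaw ang -93.44703885704834 toolz [ 0.0041 -0.0015 -1.    ] [-19.   2.  92.  -0.  85.  75.] [-0.20738567  0.63180682 -2.24149711] 0.016576614735978195
```

Emit:
arm_command:
  rows: "-4 -2 -20 0 0 -2;-4 -2 -60 0 0 -2;-4 -2 -100 0 0 -2;-4 -2 -125 0 0 -2;-4 -2 -136 0 0 -2;-4 -2 -136 0 0 -2;-4 -2 -136 0 0 -2"

```text
t: 31.4
tool_pos: [0.6047, -0.1325, 0.1778]
tool_rot: [3.136, -0.149, 0.01]
contact_force: [-0.7, -1.1, -2.7]
opening: 0.0172
```

```bash
python3 near.py w14; python3 - <<'E'
from h import *
s=save("scene","s14"); d=save("side","d14"); w=load("w14")
a=cv2.resize(s[0][150:330,130:370],(400,300)); b=cv2.resize(d[0][150:330,280:520],(400,300)); c=cv2.resize(w[0],(480,300))
cv2.imwrite("pics/c14.png",np.vstack([np.hstack([a,b]),np.hstack([c,np.zeros((300,320,3),np.uint8)])])[:,:,::-1])
def P(g,c,yaw,z,hx=.14,hy=.09):
    R2=np.array([[np.cos(yaw),-np.sin(yaw)],[np.sin(yaw),np.cos(yaw)]])
    return [proj(g,[*(np.array(c)+R2@[x,y]),z]).round(1).tolist() for x,y in[(-hx,-hy),(-hx,hy),(hx,hy),(hx,-hy)]]
o=monitor.get_obs(); z=o["tool_pos"][2]-.0941+.048
for n,g in(("scene",s),("side",d)):
    print(n,"deep rim",P(g,(.599,-.213),np.radians(-5.5),.072)); print(n,"shallow rim exp",P(g,(.599,-.213),np.radians(-5.5),z))
E
```

```text
[ 0.6048 -0.1325  0.178 ] [ 3.136 -0.149  0.011]
scene deep rim [[205.3, 204.3], [259.7, 210.1], [238.7, 287.3], [176.2, 279.7]]
scene shallow rim exp [[201.7, 192.0], [258.0, 197.9], [235.9, 276.3], [170.8, 268.6]]
side deep rim [[336.1, 285.9], [329.9, 229.0], [440.2, 224.6], [462.2, 280.4]]
side shallow rim exp [[336.7, 267.9], [330.2, 211.3], [444.5, 206.8], [468.0, 262.3]]
```

View pics/c14.png

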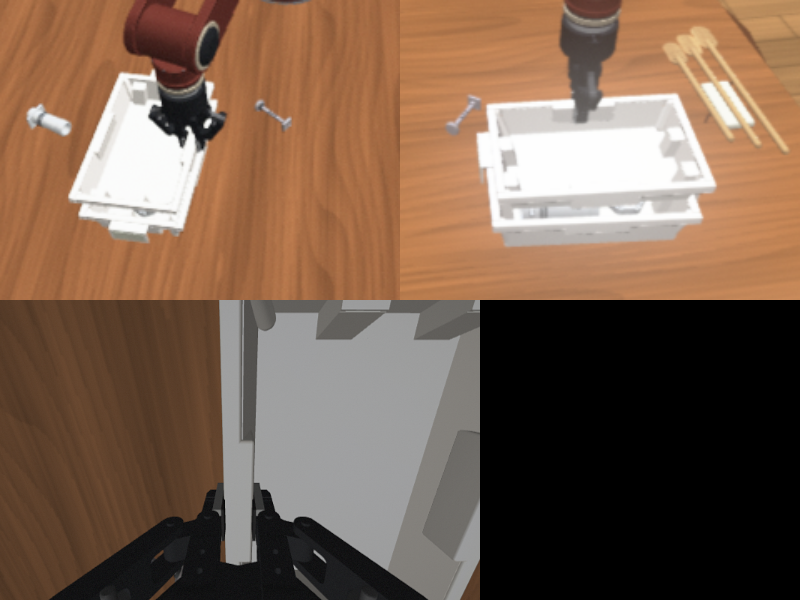

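The shallow tub hovers about 22 mm above its seat and is concentric with the deep rim. Its tab is at left in the side view (485,150), opposite the deep tub's. The -x end hangs slightly low, because the tool itself was tilted when it gripped. I'll work out the levelling turn.

```bash
python3 - <<'E'
from h import *
o=monitor.get_obs(); Rc=R.from_rotvec(o["tool_rot"]); Rg=R.from_rotvec([-.175,3.123,.006])
Pg=np.array([.6225,.1447,.0941]); Cs=np.array([.6107,.2246,0]); off=Rg.inv().apply(Cs-Pg)
Rt=R.from_euler("z",-191.9,degrees=True)*Rg; Pt=np.array([.599,-.213,.062])-Rt.apply(off)
print("turn deg",np.degrees((Rt*Rc.inv()).as_rotvec()).round(2),"shift mm",((Pt-o["tool_pos"])*1e3).round(1))
print("now: tub up axis",(Rc*Rg.inv()).apply([0,0,1]).round(4))
E
```

```text
turn deg [ 0.05  1.18 -0.04] shift mm [ -0.8   0.1 -21.7]
now: tub up axis [-2.070e-02  8.000e-04  9.998e-01]
```

Emit:
arm_command:
  rows: "-1 0 -5 0 1.2 0;-1 0 -10 0 1.2 0;-1 0 -14 0 1.2 0;-1 0 -17 0 1.2 0;-1 0 -18 0 1.2 0;-1 0 -18 0 1.2 0"

```text
t: 32.3
tool_pos: [0.6037, -0.1325, 0.1598]
tool_rot: [3.135, -0.149, -0.022]
contact_force: [0.1, 0.5, -3.2]
opening: 0.017
```

Emit:
arm_command:
  rows: "0 0 -1 0 0 0;0 0 -2 0 0 0;0 0 -3 0 0 0;0 0 -3 0 0 0"

```text
t: 32.8
tool_pos: [0.6036, -0.1324, 0.1567]
tool_rot: [3.135, -0.149, -0.023]
contact_force: [0.0, 1.0, -2.8]
opening: 0.0171
```

Emit:
arm_command:
  rows: "0 0 -1 0 0 0;0 0 -1 0 0 0;0 0 -2 0 0 0;0 0 -2 0 0 0"

```text
t: 33.3
tool_pos: [0.6039, -0.1325, 0.156]
tool_rot: [3.135, -0.149, -0.022]
contact_force: [-3.2, 1.9, 5.3]
opening: 0.0171
```

Contact came at 0.156 m, exactly the expected seat height. Releasing gently.

Emit:
arm_command:
  rows: "0 0 0 0 0 0;0 0 0 0 0 0;0 0 0 0 0 0;0 0 0 0 0 0"
  jaw: 0.4

```text
t: 33.8
tool_pos: [0.6039, -0.1325, 0.1559]
tool_rot: [3.135, -0.149, -0.022]
contact_force: [0.4, -0.3, 1.0]
opening: 0.0341
```

Emit:
arm_command:
  rows: "0 0 10 0 0 0;0 0 40 0 0 0;0 0 90 0 0 0;0 0 150 0 0 0;0 60 200 0 0 0;-20 120 200 0 0 0;-20 180 200 0 0 0;-20 240 200 0 0 0;-20 300 200 0 0 0;-20 300 200 0 0 0"

```text
t: 35.05
tool_pos: [0.5833, 0.1711, 0.3567]
tool_rot: [3.136, -0.141, -0.021]
contact_force: [-0.9, -0.0, -0.4]
opening: 0.0341
```

```bash
python3 - <<'E'
from h import *
s=save("scene","s15"); d=save("side","d15")
a=cv2.resize(s[0][150:310,100:420],(800,400),interpolation=cv2.INTER_CUBIC)[:, :]; b=cv2.resize(d[0][190:320,290:550],(400,200)); 
a=cv2.resize(s[0][180:310,150:290],(400,371),interpolation=cv2.INTER_CUBIC); b=cv2.resize(d[0][190:320,310:490],(400,289),interpolation=cv2.INTER_CUBIC)
b=np.vstack([b,np.zeros((82,400,3),np.uint8)])
e=cv2.resize(s[0][150:310,120:520],(560,224))
cv2.imwrite("pics/c15.png",np.vstack([np.hstack([a,b]),np.hstack([e,np.zeros((224,240,3),np.uint8)])])[:,:,::-1])
def P(g,z,c=(.599,-.213),yaw=np.radians(-5.5),hx=.14,hy=.09):
    R2=np.array([[np.cos(yaw),-np.sin(yaw)],[np.sin(yaw),np.cos(yaw)]])
    return [proj(g,[*(np.array(c)+R2@[x,y]),z]) for x,y in[(-hx,-hy),(-hx,hy),(hx,hy),(hx,-hy)]]
print("scene crop exp top rim z.110",[((p-[150,180])*[400/140,371/130]).round().tolist() for p in P(s,.110)])
print("  if nested z.06",[((p-[150,180])*[400/140,371/130]).round().tolist() for p in P(s,.08)])
print("side crop exp rim",[((p-[310,190])*[400/180,289/130]+[400,0]).round().tolist() for p in P(d,.110)])
print("side crop deep rim",[((p-[310,190])*[400/180,289/130]+[400,0]).round().tolist() for p in P(d,.072)])
o=monitor.get_obs(); print(o["t"],o["tool_pos"],o["contact_force"])
E
```

```text
scene crop exp top rim z.110 [[152.0, 47.0], [310.0, 64.0], [248.0, 287.0], [65.0, 265.0]]
  if nested z.06 [[157.0, 65.0], [313.0, 81.0], [252.0, 302.0], [73.0, 280.0]]
side crop exp rim [[459.0, 188.0], [445.0, 62.0], [695.0, 52.0], [746.0, 176.0]]
side crop deep rim [[458.0, 213.0], [444.0, 87.0], [689.0, 77.0], [738.0, 201.0]]
35.15 [0.58376383 0.16814173 0.3563703 ] [ 0.20261433  0.18495905 -0.30584466]
```

View pics/c15.png

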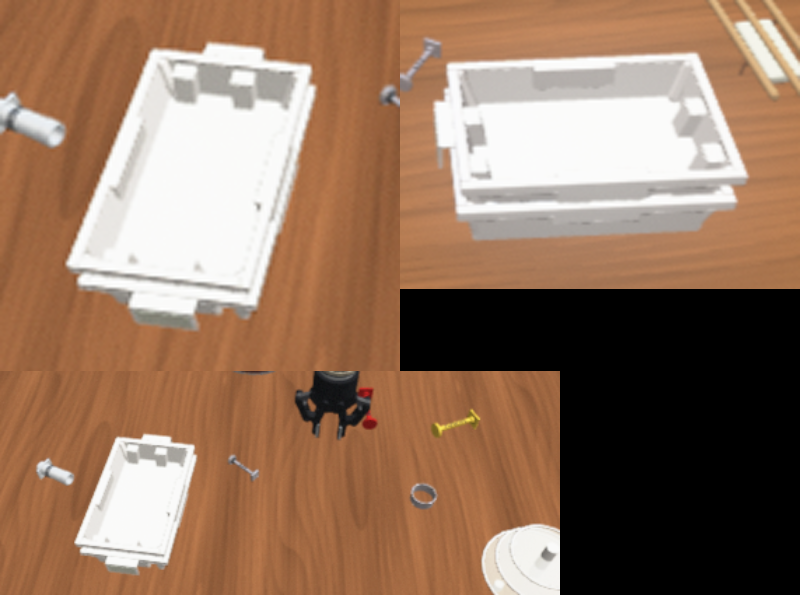

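The final view shows the shallow tub stacked. Its rim corners are at scene crop (152,48), (311,67), (245,290), (70,268) and side crop (461,190), (745,180). Each is within about 5 crop pixels (roughly 2 camera pixels) of the prediction for a level tub 62 mm up. The tabs are opposite, and the look-alikes in view are where they were. Handing in.

```bash
python3 -c "
from h import *
print(workorder.finish_job())"
```

```text
the job is handed in; nothing more can be done
None
```

The press barrel, plunger and ring nut lie side by side on the floor of the deep tub. The shallow tub is stacked on top, turned a half turn so its tab points opposite. I handed the job in at about 35 s of the 112 s allowed.

- **Parts:** the last look into the tub, before it was covered, showed the three parts apart and none on top of another.
- **Stacking:** the shallow tub touched at its expected height of 62 mm. In both fixed cameras its rim corners came within about 2 camera pixels of the prediction for a level, stacked tub.
- **Look-alikes:** I did not touch the syringe parts, the cutter or the red and yellow plungers. They looked in place by eye in the last picture, but I did not measure them.
- **Deep tub moved:** it shifted about 8 mm sideways when the gripper opened to release the plunger, probably because a finger pushed the wall. I measured it again and placed everything after that at the new pose.
- **Shallow tub tilted:** it hung about 1.2° off level after I straightened the tool with it in the grip. I corrected that before setting it down.
- **Forces:** the contact readings I saw stayed under about 10 N, well below the limits. I only read them at the end of each move.

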